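Fetch the honey jar from behind the milk tin

ROBOT

A 7-joint arm with a two-finger parallel gripper is mounted at the origin on the work surface. World frame = base frame: x ahead of the robot, y to its left, z up, the work surface at z = 0. Lengths are in mm, angles in rad, forces in N, time in s.
With the tool pointing down it reaches from about 425 to 875 mm from the base axis. Payload 8.4 kg.
Tool frame: the origin (TCP) lies midway between the tips of the shut fingers; the grasp point (between the pads) lies 19 mm behind it; x points along the fingers, y is the direction in which the jaws open and shut, and the axes are right-handed (so a half turn about x gives the same grasp; the last joint's range is limited). The gripper opens to 87 mm and grips with 3 to 60 N. Pads are 19 mm wide; open, the fingers measure 117 mm over their backs; the gripper's body (75 mm by 190 mm) begins 51 mm behind the grasp point.
Start: joints at [-1.232, 0.333, 0.04, 1.465, -0.013, 1.343, -0.059], TCP at [275.563, 588.667, 222.546] pointing down, gripper open.
Joint ranges: [-2.58, 2.58], [-0.38, 2.09], [-1.3, 1.39], [0.25, 2.4], [-1.5, 4.64], [0.08, 2.09], [-2.65, 2.65]. Speed limits (rad/s): [2.22, 2.22, 2.79, 2.79, 3.14, 3.14, 3.14].

INTERFACE

Orientations are given as a unit quaternion [x, y, z, w].
In Python, from workcell import get_state, snapshot, camera_params, job_done gives the robot as it stands. The module is installed in compiled form; this text tells all that it offers.
- The arm moves only by the shell command python3 -m crank 'ROWS'. ROWS is text: rows parted by semicolons, each of 5 numbers parted by spaces: the finger opening in m, from 0 to 0.087, then the shift along the tool's x, y, z in m, then the turn about the tool's x in degrees. A call has exactly 10 rows; each row is the pose to reach, as a shift and turn from the pose commanded when the call began, along the tool's axes at that moment; what a row does not reach only later rows make up. A row lasts 1/10 s, in which the tool goes at most 50 mm and 8.59 degrees, less where a joint would pass 70% of its speed; a pose out of reach is approached as far as the arm can. A call with a gripper value outside its range is refused whole. The fingers move at their own pace and stop on an object; the grip force is fixed at half the most. Time passes only in rows, so rows that repeat a pose let the fingers close, or fill a call up. It gives the time, the measured TCP pose, the force and the opening at its end, in the units of the state.
- get_state(): the state, without advancing time (a new reading comes with each control period).
- snapshot(name): name is "scene" or "side" or "wrist"; returns (picture, depth): 480x640x3 uint8, red, green, blue; 480x640 float32, mm along the optical axis (not along the pixel's ray), 0 where there is no reading.
- camera_params(name): a dict with "intrinsics" (3x3 intrinsics, pixels), "k1" (the pictures are not rectified: a ray, as slopes to the right and down, at radius r is drawn at 1 + k1 r^2 times it, then the intrinsics apply), "view" (4x4, takes a point from world to camera coordinates); the wrist camera has in their place "mount" (4x4, takes a point from camera to tool coordinates, whose origin is the TCP and whose axes are the tool frame's). Camera axes: x right, y up, looking along -z (the intrinsics and any distortion apply to the point x, -y, -z); pixel columns grow to the right and rows downward; lengths in mm; the calibration is good to about 2 mm. A picture is of the moment at which its call begins: read the wrist's pose just before it. camera_params takes no time and is no camera call.
- job_done(): hands the job in, once; it reports no verdict.
The state is a dict: "t": time; "qpos": joint angles; "dq": joint speeds; "joint_efforts": joint torques, N m; "position": TCP position; "tcp_rot": TCP orientation; "wrist_force": force on the tool from outside, world axes, zero at the start; "torque": the same for the moment, N m; "gripper_width": opening from 0.0 (shut) to 1.0 (fully open).
Only numpy, scipy, OpenCV 4.12 (cv2) and the standard library are available. Lean on these libraries where they do the work, as an engineer would, in place of code of your own. Each camera call takes 0.05 s, during which the arm holds its last target.

TASK

A customer wants the honey: the small amber jar with the yellow lid, standing behind the tall white-and-blue tin on one of the three red display risers. Lift that tin out of the way, stand the honey jar upright in the small open wooden order crate, and only then put the tin back upright on the pale round mark on the riser where it stood. Set both down rather than dropping them, and do not tip them over.

Things in the scene. Friction and masses are not known exactly. Their poses are not given: they have to be found in the camera images.
- jar_mid (a point): Centre (half-way up) of the honey jar: upright amber cylinder, 52 mm diameter, 66 mm tall, the top 14 mm a yellow lid 50 mm across, pale label; 0.15 to 0.31 kg. z up. Stands on a riser's far half, behind the white-and-blue tin, 5 to 14 mm from it. The olive-green and dark-red jars with white lids are bystanders.
- tin_mid (a point): Centre (half-way up) of the front tin: straight upright cylinder, 60 mm diameter, 115 mm tall, white with blue band and lid, 0.24 to 0.5 kg, z up; can be gripped near its top. Other tins (green; cream and red) stand 0.12 m or more to the side. The counter (z = 0) at x 0.40 to 0.45, y -0.12 to 0.12 is always empty: the tin can stand there meanwhile.
- mark (a point): Centre of the flat pale round mark, 74 mm across, on top of the honey's riser, under the tin at the start. The riser is a fixed red block 150 deep, 110 wide, 24 mm high (so the mark is 24 mm above the counter); the mark is 32 mm from its centre, towards the robot. x points from tin to jar (away from the robot, within 0.2 rad of straight ahead), z up.
- crate_in (a point): Centre of the inner floor, 7 mm above the counter, of the order crate: a fixed, empty, open wooden box 140 x 140 mm outside, 35 mm high, walls 7 mm (inside 126 x 126). It is near the robot, on its left or right; on the other side is a flat grey counter scale, 38 mm high. x and y along its walls, z up.
Mind the look-alikes: they are no part of the job. What is meant by the part that bears jar_mid is not pink, purple or turquoise, and is the larger of those in its own colour.

How it is judged:
By the outcome, as a careful person would: the job done as asked, in the order asked, and still so for the second after the job is handed in, with the robot touching nothing.
It also fails if it takes over 72 s, if anything falls off the work surface, if the arm or the gripper's body presses on something with over 40 N, if the wrist force passes 120 N, or if a joint passes its speed limit or range.

## Working session

There is one attempt and no reset: what is moved stays moved. The work goes in short steps, Python scripts to look and compute and a shell command to move; the robot and the scene stay as the last step left them, time stands still between calls to the robot, and variables do not carry over. Pictures are saved under pics/ and viewed, and the job is handed in when it is done.

```bash
mkdir -p pics
python3 - <<'E'
from workcell import *
import cv2,numpy as np,pickle
s=get_state();print(s)
for n in ("scene","side"):
    p,d=snapshot(n);cv2.imwrite(f"pics/{n}0.png",p[:,:,::-1]);np.savez(f"{n}0.npz",p=p,d=d)
    print(n,camera_params(n))
print(camera_params("wrist"))
E
```

```text
{'t': 0.0, 'qpos': array([-1.23216071,  0.33391183,  0.039869  ,  1.46632158, -0.01342325,
        1.34332457, -0.05849261]), 'dq': array([ 1.09131465e-03,  7.12269673e-04, -7.50545388e-04, -1.03049782e-05,
       -5.25695339e-04, -1.41666378e-03,  1.61365875e-03]), 'joint_efforts': array([-1.01517890e-03, -6.56355715e+01,  1.33473381e+00, -4.03815293e+01,
       -5.97359100e-02,  4.47476737e-02,  1.49700286e-04]), 'position': array([275.39189995, 588.22051288, 221.6340087 ]), 'tcp_rot': array([ 0.15297599,  0.69032818, -0.1541612 ,  0.69013019]), 'wrist_force': array([ 1.06656621, -0.50476828,  0.68843379]), 'torque': array([-0.0338999 ,  0.00183569,  0.03640436]), 'gripper_width': 1.0051617977567182}
scene {'intrinsics': array([[611.02877047,   0.        , 317.52971473],
       [  0.        , 611.02877047, 250.03905325],
       [  0.        ,   0.        ,   1.        ]]), 'k1': -0.03465137443483167, 'view': array([[-5.54191460e-01,  8.32382299e-01, -3.39602380e-03,
         3.20915334e+02],
       [-6.94387099e-01, -4.60058175e-01,  5.53329045e-01,
         3.53862546e+02],
      
[... 568 characters left out ...]
-01, -5.54212724e-01,  7.15372900e-01,
        -8.80389906e+02],
       [ 0.00000000e+00,  0.00000000e+00,  0.00000000e+00,
         1.00000000e+00]])}
{'intrinsics': array([[420.40520085,   0.        , 319.18165517],
       [  0.        , 420.40520085, 239.95548342],
       [  0.        ,   0.        ,   1.        ]]), 'k1': -0.06553831880659515, 'mount': array([[ 5.03926018e-04,  2.80629660e-01, -9.59815993e-01,
        -1.62659108e+02],
       [ 9.99999752e-01, -6.14322683e-04,  3.45408630e-04,
         7.62823545e-01],
       [-4.92704830e-04, -9.59815928e-01, -2.80629900e-01,
        -7.56078940e+01],
       [ 0.00000000e+00,  0.00000000e+00,  0.00000000e+00,
         1.00000000e+00]])}
```

View pics/scene0.png

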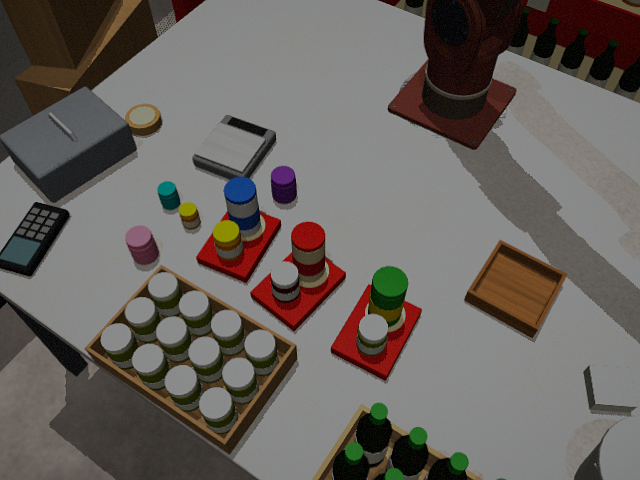

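View pics/side0.png

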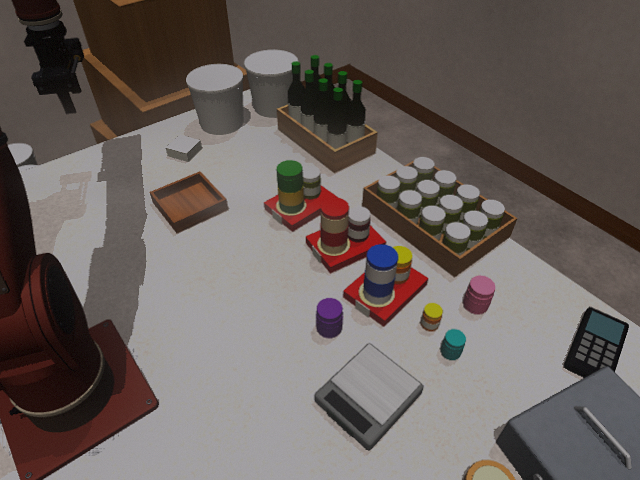

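The candidates for the honey are two yellow-lidded jars: a larger one on the riser behind the blue tin (scene 228,240; side 402,262) and a smaller one on the counter (scene 189,215; side 432,316). The one on the riser fits the description, and I'll confirm that in a crop.

```bash
cat > h.py <<'E'
import numpy as np,cv2
from workcell import *
def ray_pts(n,uv,z=None,depth=None,pose=None):
    """pixel -> world point on plane z, or at given depth"""
    c=camera_params(n);uv=np.asarray(uv,float).reshape(-1,1,2)
    x=cv2.undistortPoints(uv,c['intrinsics'],np.array([c['k1'],0,0,0.]),None,None,None).reshape(-1,2) 
    d=np.c_[x[:,0],-x[:,1],-np.ones(len(x))]
    if n=='wrist':
        from scipy.spatial.transform import Rotation as R
        T=np.eye(4);T[:3,:3]=R.from_quat(pose[1]).as_matrix();T[:3,3]=pose[0];M=T@c['mount']
    else: M=np.linalg.inv(c['view'])
    D=d@M[:3,:3].T;o=M[:3,3]
    s=(z-o[2])/D[:,2] if z is not None else np.asarray(depth)
    return o+D*np.asarray(s).reshape(-1,1)
def project(n,P,pose=None):
    c=camera_params(n);P=np.asarray(P,float).reshape(-1,3)
    if n=='wrist':
        from scipy.spatial.transform import Rotation as R
        T=np.eye(4);T[:3,:3]=R.from_quat(pose[1]).as_matrix();T[:3,3]=pose[0];V=np.linalg.inv(T@c['mount'])
    else: V=c['view']
    q=P@V[:3,:3].T+V[:3,3];x=q[:,0]/-q[:,2];y=-q[:,1]/-q[:,2];f=1+c['k1']*(x*x+y*y);K=c['intrinsics']
    return np.c_[K[0,0]*x*f+K[0,2],K[1,1]*y*f+K[1,2]]
E
python3 - <<'E'
import cv2,numpy as np
a=np.load('scene0.npz')['p'][160:285,150:300];b=np.load('side0.npz')['p'][235:345,310:450]
a=cv2.resize(a,(400*150//150*1,333),interpolation=3) if 0 else cv2.resize(a,None,fx=5,fy=4.8,interpolation=2)
a=cv2.resize(np.load('scene0.npz')['p'][165:285,140:300],None,fx=5,fy=5,interpolation=2)
b=cv2.resize(b,None,fx=5,fy=5,interpolation=2)
cv2.imwrite('pics/ca.png',a[:,:,::-1]);cv2.imwrite('pics/cb.png',b[:,:,::-1])
c=cv2.resize(np.load('scene0.npz')['p'][230:340,455:575],None,fx=5,fy=5,interpolation=2);cv2.imwrite('pics/cc.png',c[:,:,::-1])
E
```

```text
(no output)
```

View pics/ca.png

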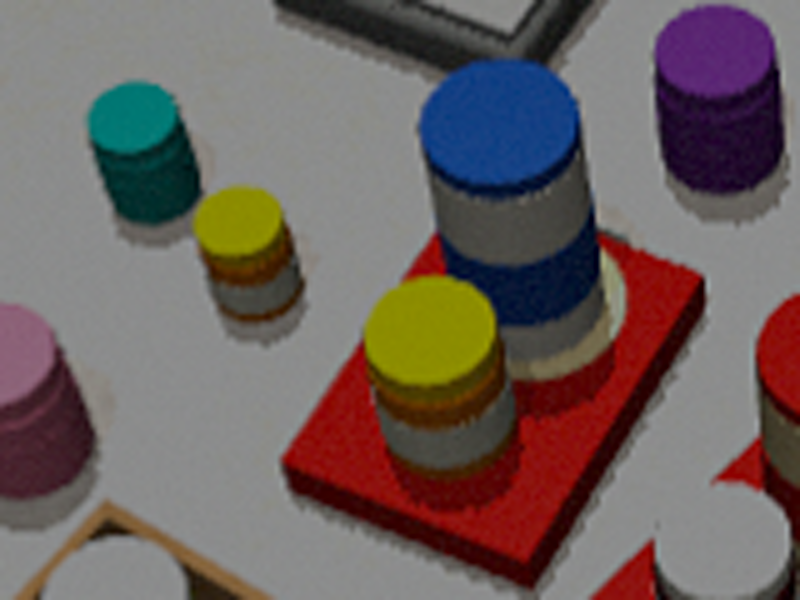

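View pics/cb.png

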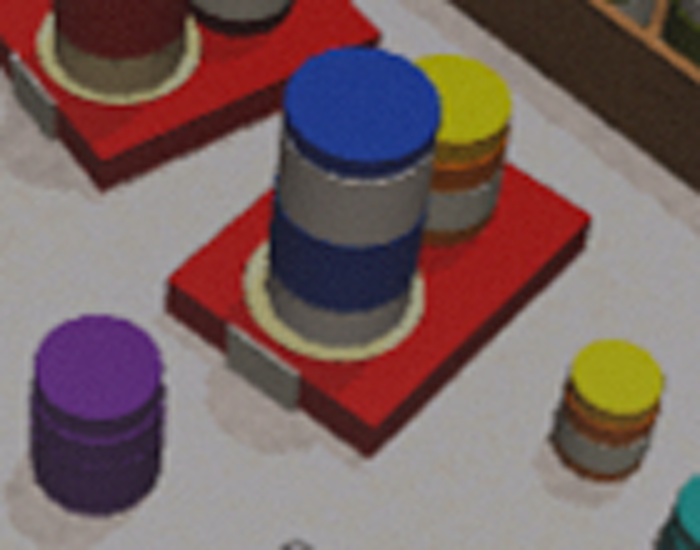

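View pics/cc.png

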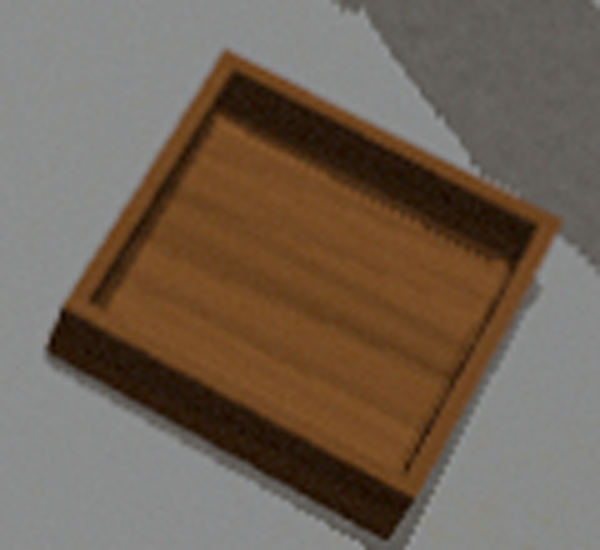

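Run:
```python
from h import *
np.set_printoptions(suppress=True,precision=1)
A=lambda l,o:(np.array(l,float)+.5)/5-.5+np.array(o)
S=(140,165);D=(310,235);C=(455,230)
print('tin',ray_pts('scene',A([(500,123)],S),139),ray_pts('side',A([(363,106)],D),139))
print('jar',ray_pts('scene',A([(430,331)],S),90),ray_pts('side',A([(460,99)],D),90))
r1=ray_pts('scene',A([(287,468),(530,560),(703,283)],S),24);r2=ray_pts('side',A([(590,222),(170,287),(372,437)],D),24)
print('riser',r1,(r1[0]+r1[2])/2);print(r2)
print('mark',ray_pts('side',A([(335,283)],D),24))
c=ray_pts('scene',A([(226,50),(560,220),(412,495),(65,310)],C),35);print('crate',c,c.mean(0))
# depth check
for n in('scene','side'):
    z=np.load(n+'0.npz');p=z['p'].astype(int);d=z['d']
    for nm,o,(u,v) in (('tin',S if n=='scene' else D,(500,123) if n=='scene' else (363,106)),('jar',S if n=='scene' else D,(430,331) if n=='scene' else (460,99))):
        q=A([(u,v)],o)[0];i,j=q.round().astype(int)
        print(n,nm,ray_pts(n,[q],depth=[np.median(d[j-3:j+4,i-3:i+4])]))
```

```text
tin [[ 574.8 -174.5  139. ]] [[ 573. -177.  139.]]
jar [[ 638.9 -164.4   90. ]] [[ 641.  -167.6   90. ]]
riser [[ 688.2 -206.5   24. ]
 [ 669.3 -103.1   24. ]
 [ 527.6 -124.1   24. ]] [ 607.9 -165.3   24. ]
[[ 683.8 -212.8   24. ]
 [ 521.7 -131.    24. ]
 [ 536.4 -236.9   24. ]]
mark [[ 576.7 -171.1   24. ]]
crate [[334.  263.   35. ]
 [335.8 400.6  35. ]
 [474.4 398.3  35. ]
 [474.1 261.8  35. ]] [404.6 330.9  35. ]
scene tin [[ 574.5 -174.8  138.5]]
scene jar [[ 638.8 -164.6   89.7]]
side tin [[ 572.3 -177.7  140. ]]
side jar [[ 641.3 -167.4   89.6]]
```

Confirmed: the crop shows the large yellow-lidded amber jar on the riser directly behind the white-and-blue tin. The small one stands on the bare counter. Next are the helper that turns world targets into tool-axis shifts and a check on the neighbouring objects.

```bash
cat >> h.py <<'E'
from scipy.spatial.transform import Rotation as R
def go(target,yaw=None,s=None):
    """shift in tool axes (mm) and turn about tool x (deg) so that tool y lies at world angle yaw (mod pi)"""
    s=s or get_state();M=R.from_quat(s['tcp_rot']).as_matrix()
    d=M.T@(np.array(target)-s['position'])
    a=np.degrees(np.arctan2(M[1,1],M[0,1]));
    out=[d.round(1),'yangle',a.round(1),'xaxis',M[:,0].round(3)]
    if yaw is not None:
        t=(yaw-a+90)%180-90; out+=['turn',round(float(-t),1)]  # tool x is down => sign flips
    print(*out)
E
python3 - <<'E'
from h import *
np.set_printoptions(suppress=True,precision=1)
print('redtin top',ray_pts('scene',[(309,231)],139),'jarbox near corner',ray_pts('scene',[(163,268),(295,351)],50),'purple',ray_pts('scene',[(284,173)],80))
go([574,-175.5,222],98.5)
go([574,-175.5,222],8.5)
print(get_state()['qpos'])
E
```

```text
redtin top [[582.4 -15.2 139. ]] jarbox near corner [[ 750.6 -230.9   50. ]
 [ 751.7   69.    50. ]] purple [[ 458.  -160.9   80. ]]
[   0.6 -565.2  594.2] yangle 64.9 xaxis [-0. -0. -1.] turn -33.6
[   0.6 -565.2  594.2] yangle 64.9 xaxis [-0. -0. -1.] turn 56.4
[-1.2  0.3  0.   1.5 -0.   1.3 -0.1]
```

```bash
python3 -m crank '0.087 0 -0.020 0.021 -3.4; 0.087 0 -0.053 0.056 -6.8; 0.087 0 -0.086 0.091 -10.2; 0.087 0 -0.119 0.126 -13.6; 0.087 0 -0.152 0.161 -17; 0.087 0 -0.185 0.196 -20; 0.087 0 -0.218 0.231 -23.5; 0.087 0 -0.251 0.266 -27; 0.087 0 -0.284 0.301 -30.5; 0.087 0 -0.300 0.315 -33.6'; python3 -c "
from h import *
go([574,-175.5,222],98.5)"
```

```text
t: 1.1
position: [435.0, 178.8, 222.6]
tcp_rot: [-0.052, 0.705, 0.051, 0.705]
wrist_force: [0.1, 1.0, 0.3]
gripper_width: 0.997
[   0.8 -370.7   86. ] yangle 98.4 xaxis [ 0.    -0.001 -1.   ] turn -0.1
```

```bash
python3 -m crank '0.087 0 -0.025 0.006 0; 0.087 0 -0.070 0.016 0; 0.087 0 -0.115 0.027 0; 0.087 0 -0.160 0.037 0; 0.087 0 -0.205 0.048 0; 0.087 0 -0.250 0.058 0; 0.087 0 -0.295 0.068 0; 0.087 0 -0.340 0.079 0; 0.087 0 -0.3705 0.086 0; 0.087 0 -0.3705 0.086 0'; python3 -c "
from h import *
s=get_state();p,d=snapshot('wrist');cv2.imwrite('pics/w1.png',p[:,:,::-1]);np.savez('w1.npz',p=p,d=d,pos=s['position'],q=s['tcp_rot'])
go([574,-175.5,95],98.5,s)"
```

```text
t: 2.1
position: [573.3, -175.6, 222.1]
tcp_rot: [-0.051, 0.706, 0.049, 0.705]
wrist_force: [-0.8, -0.6, -0.0]
gripper_width: 1.002
[127.1   0.3   0.8] yangle 98.2 xaxis [-0.001 -0.003 -1.   ] turn -0.3
```

View pics/w1.png

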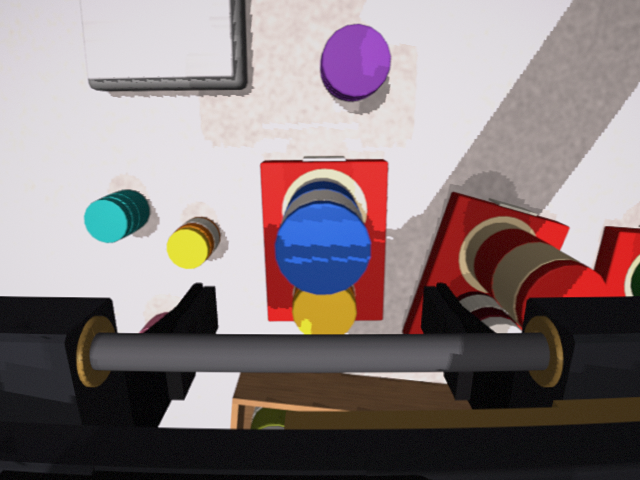

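The wrist view shows the tin top at about (322,249) with the honey lid at about (325,311) beyond it. The fingers straddle both evenly. I'll compute positions from this picture too.

Run:
```python
from h import *
np.set_printoptions(suppress=True,precision=1)
z=np.load('w1.npz');P=(z['pos'],z['q'])
print('tin',ray_pts('wrist',[(322.5,249)],139,pose=P))
r=ray_pts('wrist',[(261,161),(388,160),(383,319),(268,321)],24,pose=P);print('riser',r,r.mean(0))
print('mark L/R',ray_pts('wrist',[(283,205),(367,203)],24,pose=P))
d=ray_pts('wrist',[(322,249)],depth=[np.median(z['d'][240:258,315:330])],pose=P);print(d)
```

```text
tin [[ 575.1 -173.7  139. ]]
riser [[ 540.7 -231.1   24. ]
 [ 524.4 -124.4   24. ]
 [ 671.4 -101.1   24. ]
 [ 689.2 -208.9   24. ]] [ 606.4 -166.4   24. ]
mark L/R [[ 575.9 -208.    24. ]
 [ 563.6 -135.7   24. ]]
[[ 575.  -174.   139.6]]
```

```bash
python3 -m crank '0.087 0.015 0.001 0.001 0; 0.087 0.040 0.001 0.001 0; 0.087 0.070 0.001 0.001 0; 0.087 0.095 0.001 0.001 0; 0.087 0.115 0.001 0.001 0; 0.087 0.127 0.001 0.001 0; 0.087 0.127 0.001 0.001 0; 0.05 0.127 0.001 0.001 0; 0.05 0.127 0.001 0.001 0; 0.05 0.127 0.001 0.001 0'; python3 -m crank '0.045 0 0 0 0; 0.04 0 0 0 0; 0.04 0 0 0 0; 0.04 0.0 0 0 0; 0.04 -0.002 0 0 0; 0.04 -0.006 0 0 0; 0.04 -0.014 0 0 0; 0.04 -0.022 0 0 0; 0.04 -0.030 0 0 0; 0.04 -0.030 0 0 0'
```

```text
t: 3.15
position: [575.0, -169.2, 96.6]
tcp_rot: [-0.053, 0.705, 0.052, 0.706]
wrist_force: [0.3, 0.0, 0.4]
gripper_width: 0.811
t: 4.15
position: [575.2, -169.3, 127.1]
tcp_rot: [-0.053, 0.704, 0.052, 0.706]
wrist_force: [0.8, 0.5, -5.3]
gripper_width: 0.688
```

```bash
python3 -c "
from h import *
go([435,-20,187],98.5)"; python3 -m crank '0.04 -0.005 0 0 0; 0.04 -0.015 0 0 0; 0.04 -0.028 0 0 0; 0.04 -0.041 0 0 0; 0.04 -0.052 0 0 0; 0.04 -0.058 0 0 0; 0.04 -0.060 0 0 0; 0.04 -0.060 0 0 0; 0.04 -0.060 0 0 0; 0.04 -0.060 0 0 0';  python3 -c "
from h import *
go([435,-20,187],98.5)"
```

```text
[ -60.2  168.4 -116.4] yangle 98.5 xaxis [ 0.002 -0.    -1.   ] turn 0.0
t: 5.15
position: [574.1, -169.0, 185.0]
tcp_rot: [-0.052, 0.706, 0.053, 0.705]
wrist_force: [-0.3, -0.6, -4.0]
gripper_width: 0.689
[  -1.9  168.  -115.5] yangle 98.5 xaxis [-0.001  0.    -1.   ] turn 0.0
```

```bash
python3 -m crank '0.04 -0.002 0.008 -0.006 0; 0.04 -0.002 0.030 -0.021 0; 0.04 -0.002 0.056 -0.0385 0; 0.04 -0.002 0.084 -0.058 0; 0.04 -0.002 0.112 -0.077 0; 0.04 -0.002 0.138 -0.095 0; 0.04 -0.002 0.158 -0.109 0; 0.04 -0.002 0.168 -0.1155 0; 0.04 -0.002 0.168 -0.1155 0; 0.04 -0.002 0.168 -0.1155 0';  python3 -c "
from h import *
go([435,-20,73.5],98.5)
for n in ('scene','side'):
    p,d=snapshot(n);cv2.imwrite('pics/%s1.png'%n,p[:,:,::-1]);np.savez(n+'1.npz',p=p,d=d)
a=cv2.resize(np.load('scene1.npz')['p'][165:285,140:300],None,fx=5,fy=5,interpolation=2)
b=cv2.resize(np.load('side1.npz')['p'][205:345,280:440],None,fx=4,fy=4,interpolation=2)
cv2.imwrite('pics/d1.png',a[:,:,::-1]);cv2.imwrite('pics/d2.png',b[:,:,::-1])
"
```

```text
t: 6.15
position: [435.3, -20.2, 187.7]
tcp_rot: [-0.053, 0.705, 0.053, 0.705]
wrist_force: [0.1, 0.2, -5.0]
gripper_width: 0.685
[114.2   0.3  -0.3] yangle 98.5 xaxis [ 0.001  0.    -1.   ] turn 0.0
```

View pics/d1.png

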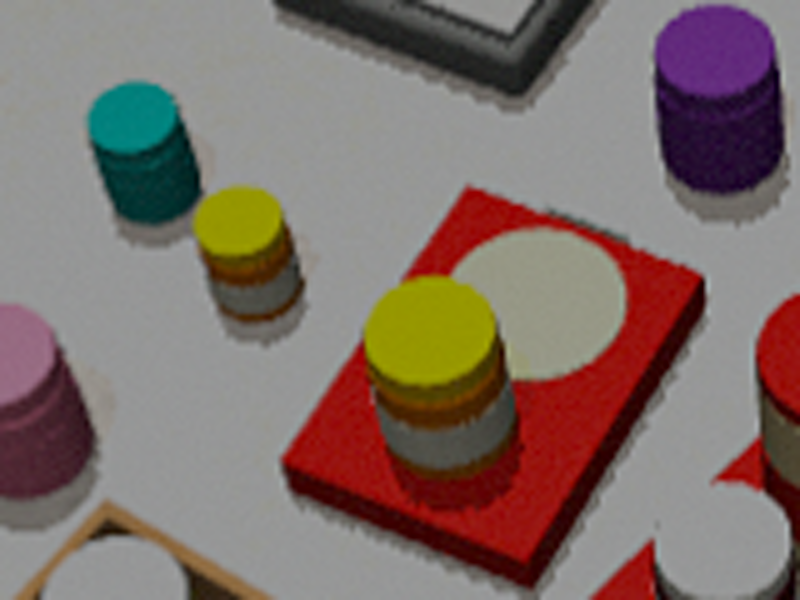

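View pics/d2.png

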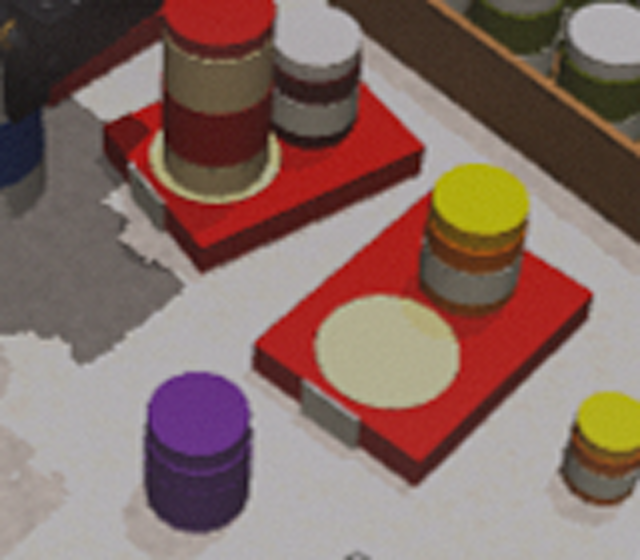

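View pics/side1.png

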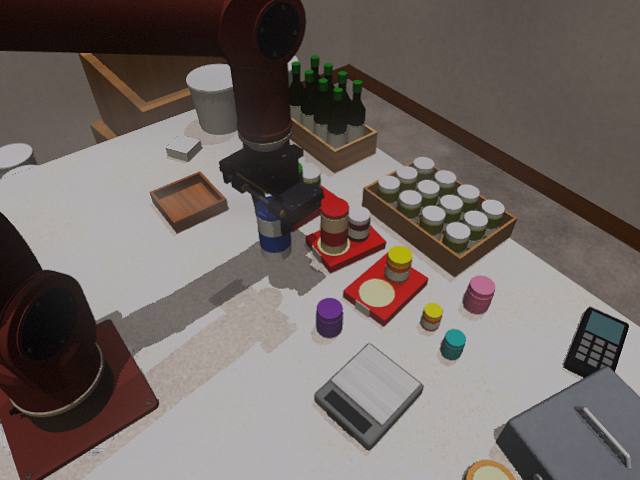

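Both views show the mark is bare (side crop centre 387,351) and the jar still stands where it was (side crop lid 480,201). The tin hangs upright in the gripper. Setting it down on the clear counter.

```bash
python3 - <<'E'
from h import *
np.set_printoptions(suppress=True,precision=1)
A=lambda l,o,k:(np.array(l,float)+.5)/k-.5+np.array(o)
print('mark',ray_pts('side',A([(387.5,351.5)],(280,205),4),24),ray_pts('scene',A([(539,304)],(140,165),5),24))
print('jar',ray_pts('side',A([(480.5,201)],(280,205),4),90),ray_pts('scene',A([(430,331)],(140,165),5),90))
E
python3 -m crank '0.04 0.010 0 0 0; 0.04 0.030 0 0 0; 0.04 0.052 0 0 0; 0.04 0.074 0 0 0; 0.04 0.090 0 0 0; 0.04 0.100 0 0 0; 0.04 0.106 0 0 0; 0.04 0.110 0 0 0; 0.04 0.1125 0 0 0; 0.04 0.1125 0 0 0'
```

```text
mark [[ 574.3 -173.5   24. ]] [[ 572.3 -172.7   24. ]]
jar [[ 637.1 -166.3   90. ]] [[ 638.9 -164.4   90. ]]
t: 7.25
position: [435.5, -20.1, 75.2]
tcp_rot: [-0.052, 0.705, 0.052, 0.705]
wrist_force: [-0.2, -0.1, -4.6]
gripper_width: 0.691
```

Still carrying the load (−4.6 N), so I lower slowly to contact.

```bash
python3 -m crank '0.04 0.0005 0 0 0; 0.04 0.001 0 0 0; 0.04 0.0015 0 0 0; 0.04 0.002 0 0 0; 0.04 0.0025 0 0 0; 0.04 0.0025 0 0 0; 0.04 0.0025 0 0 0; 0.04 0.0025 0 0 0; 0.04 0.0025 0 0 0; 0.04 0.0025 0 0 0'
```

```text
t: 8.25
position: [435.3, -20.1, 72.6]
tcp_rot: [-0.053, 0.705, 0.052, 0.705]
wrist_force: [-0.2, -0.1, -5.6]
gripper_width: 0.691
```

```bash
python3 -m crank '0.04 0.0005 0 0 0; 0.04 0.001 0 0 0; 0.04 0.001 0 0 0; 0.04 0.001 0 0 0; 0.04 0.001 0 0 0; 0.04 0.001 0 0 0; 0.04 0.001 0 0 0; 0.04 0.001 0 0 0; 0.04 0.001 0 0 0; 0.04 0.001 0 0 0'; python3 -c "
from h import *
p,d=snapshot('side');cv2.imwrite('pics/e.png',cv2.resize(p[140:280,200:360],None,fx=5,fy=4.2,interpolation=2)[:560,:,::-1])"
```

```text
t: 9.25
position: [436.0, -20.3, 72.2]
tcp_rot: [-0.052, 0.705, 0.052, 0.706]
wrist_force: [-0.1, -1.4, 5.4]
gripper_width: 0.69
```

View pics/e.png

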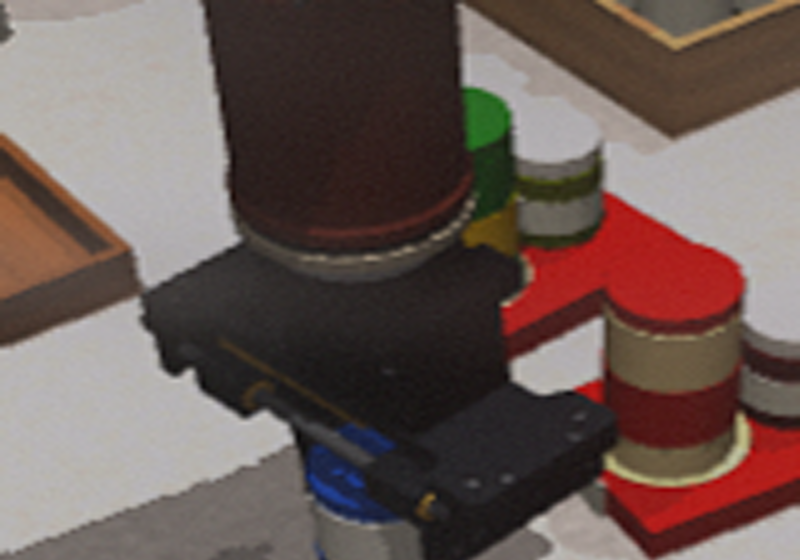

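The tin is standing on the counter: the force reversed to +5.4 N at TCP z 72.2. Release and rise.

```bash
python3 -m crank '0.064 0 0 0 0; 0.07 0 0 0 0; 0.08 0 0 0 0; 0.085 0 0 0 0; 0.085 -0.010 0 0 0; 0.085 -0.035 0 0 0; 0.085 -0.070 0 0 0; 0.085 -0.100 0 0 0; 0.085 -0.120 0 0 0; 0.085 -0.120 0 0 0'; python3 -c "
from h import *
go([639,-166,170],98.5)"
```

```text
t: 10.3
position: [437.0, -20.0, 194.9]
tcp_rot: [-0.052, 0.703, 0.053, 0.707]
wrist_force: [-0.5, -0.5, -0.3]
gripper_width: 0.975
[  25.8 -174.3  178. ] yangle 98.5 xaxis [ 0.005  0.002 -1.   ] turn 0.0
```

```bash
python3 -m crank '0.087 0 -0.016 0.016 0; 0.087 0 -0.045 0.046 0; 0.087 0 -0.078 0.080 0; 0.087 0 -0.111 0.114 0; 0.087 0 -0.140 0.144 0; 0.087 0 -0.163 0.168 0; 0.087 0 -0.174 0.179 0; 0.087 0 -0.174 0.179 0; 0.087 0 -0.174 0.179 0; 0.087 0 -0.174 0.179 0'; python3 -c "
from h import *
s=get_state();p,d=snapshot('wrist');cv2.imwrite('pics/w2.png',p[:,:,::-1]);np.savez('w2.npz',p=p,d=d,pos=s['position'],q=s['tcp_rot'])
p,d=snapshot('side');cv2.imwrite('pics/s2.png',p[:,:,::-1])
go([639,-165.7,49],98.5,s)"
```

```text
t: 11.3
position: [637.4, -164.8, 191.5]
tcp_rot: [-0.052, 0.705, 0.053, 0.705]
wrist_force: [-0.9, 0.1, -0.1]
gripper_width: 1.001
[142.5  -1.3   1.5] yangle 98.5 xaxis [-0.     0.001 -1.   ] turn 0.0
```

View pics/w2.png

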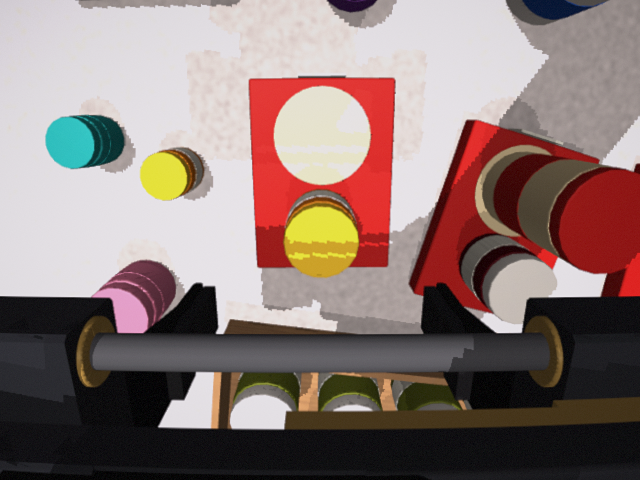

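View pics/s2.png

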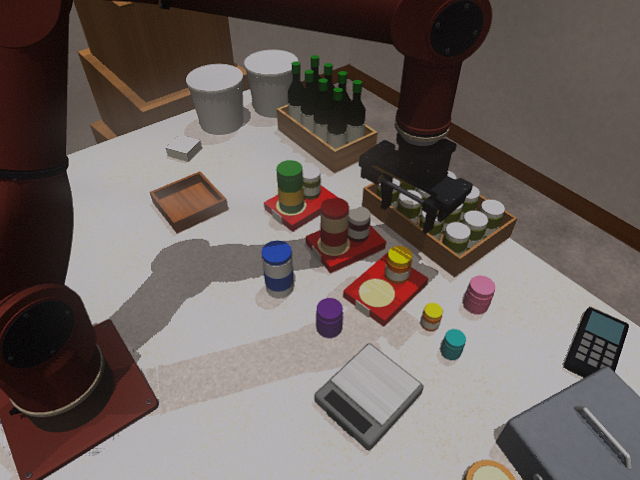

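The tin stands upright on the counter (side 278,268). In the wrist view the honey lid is at (321,241), the mark at (322,135), and the pink and white-lidded jars sit well to the sides. Computing.

Run:
```python
from h import *
np.set_printoptions(suppress=True,precision=1)
z=np.load('w2.npz');P=(z['pos'],z['q'])
j=ray_pts('wrist',[(321.5,241)],90,pose=P)[0];print('jar',j)
print('mark',ray_pts('wrist',[(322,134.5)],24,pose=P))
print('nbr',ray_pts('wrist',[(118,315)],66,pose=P),ray_pts('wrist',[(519,291)],90,pose=P))
M=R.from_quat(z['q']).as_matrix();print(M.T@(np.array([639,(j[1]-165.3)/2,49])-z['pos']))
```

```text
jar [ 639.6 -163.    90. ]
mark [[ 574.7 -172.2   24. ]]
nbr [[ 728.3 -307.4   66. ]] [[654.8 -22.8  90. ]]
[142.5   0.2   1.7]
```

```bash
python3 -m crank '0.087 0.015 0 0.002 0; 0.087 0.042 0 0.002 0; 0.087 0.074 0 0.002 0; 0.087 0.102 0 0.002 0; 0.087 0.125 0 0.002 0; 0.087 0.138 0 0.002 0; 0.087 0.142 0 0.002 0; 0.087 0.142 0 0.002 0; 0.06 0.142 0 0.002 0; 0.045 0.142 0 0.002 0'; python3 -m crank '0.035 0 0 0 0; 0.035 0 0 0 0; 0.035 0 0 0 0; 0.035 0 0 0 0; 0.035 0 0 0 0; 0.035 -0.002 0 0 0; 0.035 -0.007 0 0 0; 0.035 -0.015 0 0 0; 0.035 -0.020 0 0 0; 0.035 -0.020 0 0 0'; python3 -c "
from h import *
p,d=snapshot('side');cv2.imwrite('pics/s3.png',cv2.resize(p[150:310,340:500],None,fx=3.5,fy=3.5,interpolation=2)[:,:,::-1])"
```

```text
t: 12.4
position: [640.8, -165.6, 50.8]
tcp_rot: [-0.053, 0.704, 0.052, 0.706]
wrist_force: [-0.3, -0.0, 0.0]
gripper_width: 0.896
t: 13.4
position: [640.7, -165.7, 70.8]
tcp_rot: [-0.053, 0.705, 0.052, 0.706]
wrist_force: [-0.4, -0.8, -2.6]
gripper_width: 0.591
```

View pics/s3.png

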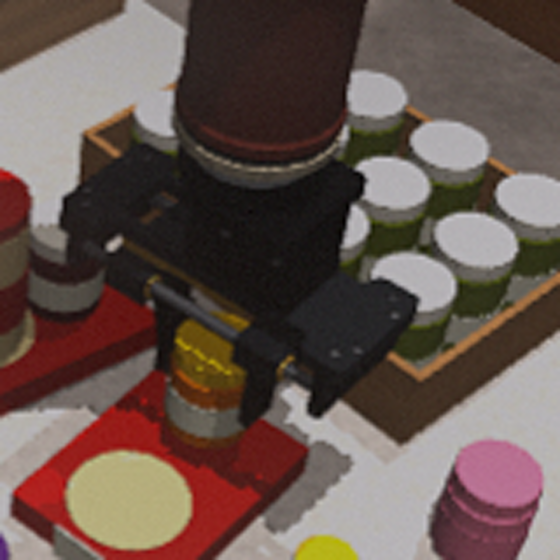

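```bash
python3 -m crank '0.035 -0.010 0 0 0; 0.035 -0.028 0 0 0; 0.035 -0.050 0 0 0; 0.035 -0.075 0 0 0; 0.035 -0.100 0 0 0; 0.035 -0.118 0 0 0; 0.035 -0.127 0 0 0; 0.035 -0.130 0 0 0; 0.035 -0.130 0 0 0; 0.035 -0.130 0 0 0'; python3 -c "
from h import *
go([404.6,330.9,200],90)"
```

```text
t: 14.45
position: [639.6, -165.1, 198.5]
tcp_rot: [-0.052, 0.706, 0.053, 0.705]
wrist_force: [0.3, 0.2, -2.7]
gripper_width: 0.592
[  -1.1  525.4 -158.9] yangle 98.5 xaxis [-0.002  0.    -1.   ] turn 8.5
```

```bash
python3 -m crank '0.035 0 0.016 -0.005 0; 0.035 0 0.042 -0.013 1; 0.035 0 0.079 -0.024 2; 0.035 0 0.116 -0.035 3; 0.035 0 0.152 -0.046 4; 0.035 0 0.189 -0.057 5; 0.035 0 0.226 -0.068 6; 0.035 0 0.256 -0.077 7; 0.035 0 0.274 -0.083 8; 0.035 0 0.280 -0.085 8.5'; python3 -m crank '0.035 0 0 0 0; 0.035 0 0 0 0; 0.035 0 0 0 0; 0.035 0 0 0 0; 0.035 0 0 0 0; 0.035 0 0 0 0; 0.035 0 0 0 0; 0.035 0 0 0 0; 0.035 0 0 0 0; 0.035 0 0 0 0';  python3 -c "
from h import *
go([404.6,330.9,200],90)"
```

```text
t: 15.45
position: [513.2, 101.3, 198.8]
tcp_rot: [-0.001, 0.708, 0.001, 0.707]
wrist_force: [-0.0, -0.1, -2.1]
gripper_width: 0.591
t: 16.45
position: [514.6, 99.0, 199.6]
tcp_rot: [-0.0, 0.707, 0.0, 0.707]
wrist_force: [-0.3, 0.4, -1.9]
gripper_width: 0.59
[  -0.4  231.9 -109.9] yangle 90.0 xaxis [ 0. -0. -1.] turn 0.0
```

```bash
python3 -m crank '0.035 0 0.012 -0.006 0; 0.035 0 0.036 -0.017 0; 0.035 0 0.070 -0.033 0; 0.035 0 0.104 -0.049 0; 0.035 0 0.138 -0.065 0; 0.035 0 0.172 -0.081 0; 0.035 0 0.204 -0.097 0; 0.035 0 0.226 -0.107 0; 0.035 0 0.232 -0.110 0; 0.035 0 0.232 -0.110 0'; python3 -m crank '0.035 0.01 0 0 0; 0.035 0.030 0 0 0; 0.035 0.050 0 0 0; 0.035 0.070 0 0 0; 0.035 0.085 0 0 0; 0.035 0.095 0 0 0; 0.035 0.100 0 0 0; 0.035 0.100 0 0 0; 0.035 0.100 0 0 0; 0.035 0.100 0 0 0';  python3 -c "
from h import *
s=get_state()
go([404.6,330.9,33.5],90)
for n in('wrist','side','scene'):
    p,d=snapshot(n)
    if n=='scene': p=cv2.resize(p[180:350,420:600],None,fx=3.3,fy=3.3,interpolation=2)
    if n=='side': p=cv2.resize(p[100:270,100:280],None,fx=3.3,fy=3.3,interpolation=2)
    cv2.imwrite('pics/f_%s.png'%n,p[:,:,::-1])"
```

```text
t: 17.45
position: [404.0, 331.6, 199.4]
tcp_rot: [-0.001, 0.707, 0.001, 0.707]
wrist_force: [0.6, -0.6, -2.7]
gripper_width: 0.593
t: 18.45
position: [404.9, 331.2, 100.3]
tcp_rot: [0.0, 0.707, 0.0, 0.707]
wrist_force: [0.9, 0.3, -2.5]
gripper_width: 0.589
[66.8 -0.4 -0.4] yangle 90.0 xaxis [ 0.001  0.001 -1.   ] turn 0.0
```

View pics/f_wrist.png

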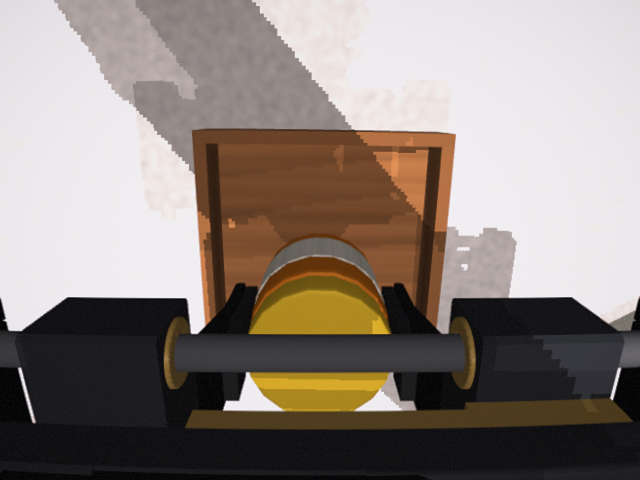

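View pics/f_side.png

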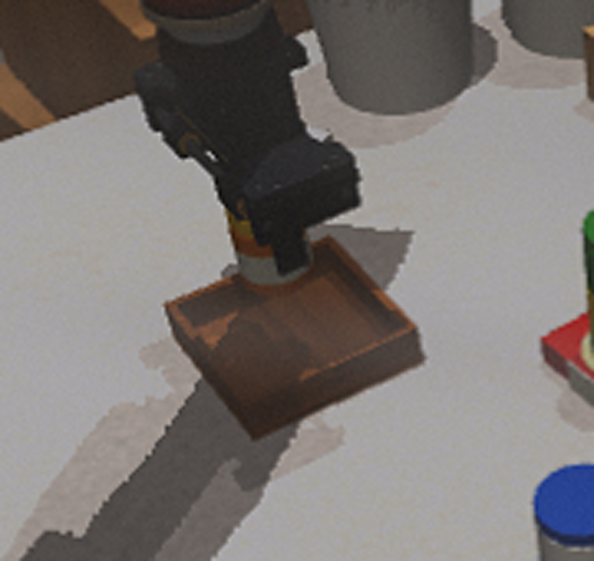

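View pics/f_scene.png

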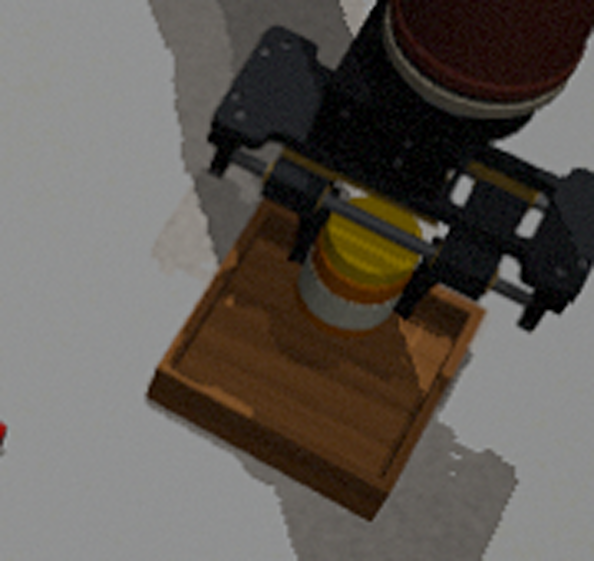

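All three views show the jar upright and centred over the crate (wrist: jar x≈320, crate walls 193–455). Lowering it.

```bash
python3 -m crank '0.035 0.008 0 0 0; 0.035 0.022 0 0 0; 0.035 0.036 0 0 0; 0.035 0.047 0 0 0; 0.035 0.055 0 0 0; 0.035 0.060 0 0 0; 0.035 0.063 0 0 0; 0.035 0.064 0 0 0; 0.035 0.064 0 0 0; 0.035 0.064 0 0 0'; python3 -m crank '0.035 0.0005 0 0 0; 0.035 0.001 0 0 0; 0.035 0.0015 0 0 0; 0.035 0.002 0 0 0; 0.035 0.002 0 0 0; 0.035 0.002 0 0 0; 0.035 0.002 0 0 0; 0.035 0.002 0 0 0; 0.035 0.002 0 0 0; 0.035 0.002 0 0 0'
```

```text
t: 19.6
position: [404.7, 331.2, 36.0]
tcp_rot: [0.0, 0.707, 0.0, 0.707]
wrist_force: [0.2, -0.5, -1.8]
gripper_width: 0.591
t: 20.6
position: [404.5, 330.9, 33.5]
tcp_rot: [-0.0, 0.707, 0.0, 0.707]
wrist_force: [-0.1, 0.5, -1.9]
gripper_width: 0.586
```

```bash
python3 -m crank '0.035 0.0005 0 0 0; 0.035 0.001 0 0 0; 0.035 0.001 0 0 0; 0.035 0.001 0 0 0; 0.035 0.001 0 0 0; 0.035 0.001 0 0 0; 0.035 0.001 0 0 0; 0.035 0.001 0 0 0; 0.035 0.001 0 0 0; 0.035 0.001 0 0 0'
```

```text
t: 21.6
position: [404.5, 331.0, 32.7]
tcp_rot: [-0.0, 0.707, 0.0, 0.707]
wrist_force: [-2.4, -1.5, 5.3]
gripper_width: 0.591
```

Contact (+5.3 N). Release and rise.

```bash
python3 -m crank '0.055 0 0 0 0; 0.060 0 0 0 0; 0.066 0 0 0 0; 0.07 0 0 0 0; 0.07 -0.008 0 0 0; 0.07 -0.030 0 0 0; 0.07 -0.070 0 0 0; 0.07 -0.115 0 0 0; 0.07 -0.140 0 0 0; 0.07 -0.150 0 0 0'; python3 -m crank '0.087 0 -0.012 0.001 0; 0.087 0 -0.040 0.004 0; 0.087 0 -0.080 0.007 0; 0.087 0 -0.120 0.010 0; 0.087 0 -0.160 0.014 0; 0.087 0 -0.200 0.017 0; 0.087 0 -0.235 0.020 0; 0.087 0 -0.250 0.022 0; 0.087 0 -0.250 0.022 0; 0.087 0 -0.250 0.022 0'; python3 -c "
from h import *
go([435.5,-20.2,195],90)
for n in('scene','side'):
    p,d=snapshot(n);cv2.imwrite('pics/g_%s.png'%n,p[:,:,::-1]);np.savez('g_'+n,p=p)"
```

```text
t: 22.6
position: [405.6, 331.8, 186.1]
tcp_rot: [0.001, 0.706, 0.001, 0.708]
wrist_force: [1.1, -0.4, -0.4]
gripper_width: 0.804
t: 23.6
position: [426.0, 81.4, 181.8]
tcp_rot: [-0.0, 0.707, 0.0, 0.707]
wrist_force: [-0.1, 0.4, 0.6]
gripper_width: 1.0
[ -13.2 -101.6    9.5] yangle 90.0 xaxis [-0.001 -0.    -1.   ] turn 0.0
```

View pics/g_scene.png

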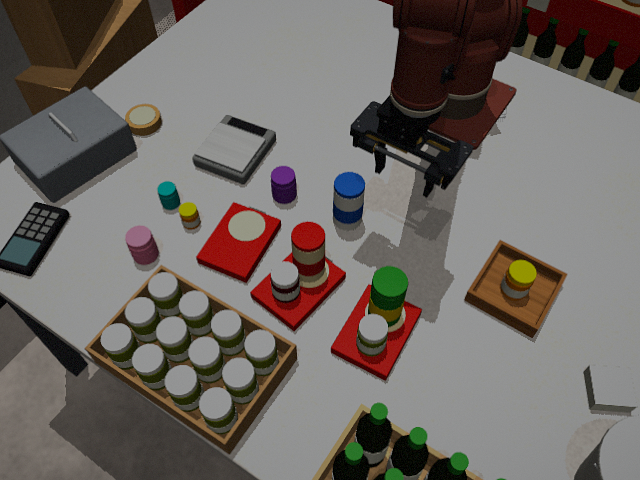

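View pics/g_side.png

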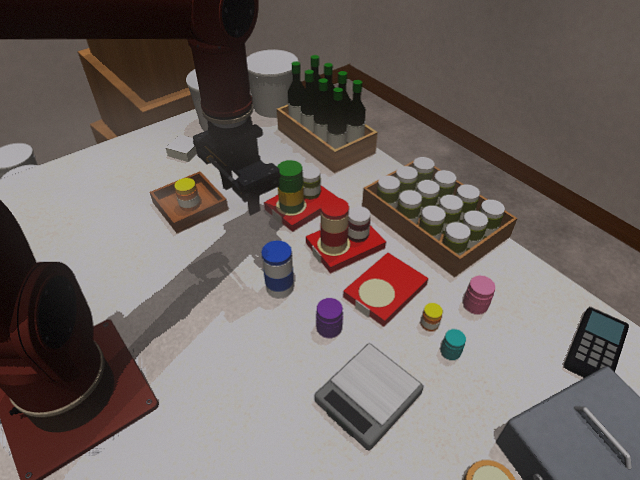

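The honey jar stands upright in the middle of the crate (scene 521,280; side 186,193), and the tin is upright on the counter (scene 349,198). Back to the tin.

```bash
python3 -c "
from h import *
print(ray_pts('scene',[(349.5,184)],115),ray_pts('side',[(277.5,252)],115))"
python3 -m crank '0.087 0 -0.012 0.001 0; 0.087 0 -0.036 0.003 0; 0.087 0 -0.065 0.006 0; 0.087 0 -0.088 0.008 0; 0.087 0 -0.1015 0.0095 0; 0.087 0 -0.1015 0.0095 0; 0.087 0 -0.1015 0.0095 0; 0.087 0 -0.1015 0.0095 0; 0.087 0 -0.1015 0.0095 0; 0.087 0 -0.1015 0.0095 0'; python3 -c "
from h import *
go([435.5,-20.2,72.5],90)"
```

```text
[[435.34166479 -22.26571581 115.        ]] [[434.26625339 -28.28249894 115.        ]]
t: 24.7
position: [436.0, -20.0, 182.5]
tcp_rot: [-0.001, 0.707, 0.0, 0.707]
wrist_force: [0.6, -0.3, 0.1]
gripper_width: 0.998
[110.   -0.2  -0.5] yangle 90.1 xaxis [-0. -0. -1.] turn 0.1
```

```bash
python3 -m crank '0.087 0.012 -0.001 0 0; 0.087 0.034 -0.001 0 0; 0.087 0.058 -0.001 0 0; 0.087 0.080 -0.001 0 0; 0.087 0.097 -0.001 0 0; 0.087 0.107 -0.001 0 0; 0.087 0.110 -0.001 0 0; 0.087 0.110 -0.001 0 0; 0.07 0.110 -0.001 0 0; 0.055 0.110 -0.001 0 0'; python3 -m crank '0.04 0 0 0 0; 0.04 0 0 0 0; 0.04 0 0 0 0; 0.04 0 0 0 0; 0.04 0 0 0 0; 0.04 0 0 0 0; 0.04 -0.002 0 0 0; 0.04 -0.008 0 0 0; 0.04 -0.018 0 0 0; 0.04 -0.028 0 0 0'; python3 -m crank '0.04 -0.012 0 0 0; 0.04 -0.030 0 0 0; 0.04 -0.050 0 0 0; 0.04 -0.066 0 0 0; 0.04 -0.075 0 0 0; 0.04 -0.078 0 0 0; 0.04 -0.078 0 0 0; 0.04 -0.078 0 0 0; 0.04 -0.078 0 0 0; 0.04 -0.078 0 0 0'; python3 -c "
from h import *
go([574.3,-173,180],98.5)"
```

```text
t: 25.7
position: [436.6, -21.5, 73.2]
tcp_rot: [0.0, 0.707, 0.0, 0.708]
wrist_force: [0.0, 0.2, 0.3]
gripper_width: 0.89
t: 26.7
position: [435.8, -21.6, 101.3]
tcp_rot: [-0.0, 0.707, -0.0, 0.707]
wrist_force: [0.5, 0.7, -4.7]
gripper_width: 0.68
t: 27.7
position: [435.7, -21.7, 178.0]
tcp_rot: [-0.0, 0.707, -0.0, 0.707]
wrist_force: [0.0, -0.2, -4.3]
gripper_width: 0.682
[  -2.  -151.4  138.5] yangle 90.0 xaxis [-0.001 -0.001 -1.   ] turn -8.5
```

```bash
python3 -m crank '0.04 -0.002 -0.010 0.009 -1; 0.04 -0.002 -0.030 0.027 -2; 0.04 -0.002 -0.055 0.050 -3; 0.04 -0.002 -0.080 0.073 -5; 0.04 -0.002 -0.105 0.096 -6; 0.04 -0.002 -0.128 0.117 -7; 0.04 -0.002 -0.144 0.132 -8; 0.04 -0.002 -0.1515 0.1385 -8.5; 0.04 -0.002 -0.1515 0.1385 -8.5; 0.04 -0.002 -0.1515 0.1385 -8.5'; python3 -m crank '0.04 0.008 0 0 0; 0.04 0.024 0 0 0; 0.04 0.042 0 0 0; 0.04 0.056 0 0 0; 0.04 0.064 0 0 0; 0.04 0.068 0 0 0; 0.04 0.070 0 0 0; 0.04 0.070 0 0 0; 0.04 0.070 0 0 0; 0.04 0.070 0 0 0'; python3 -c "
from h import *
s=get_state()
go([574.3,-172.8,96.5],98.5)
for n in('wrist','side','scene'):
    p,d=snapshot(n)
    if n=='scene': p=cv2.resize(p[150:290,160:320],None,fx=4,fy=4,interpolation=2)
    if n=='side': p=cv2.resize(p[200:340,300:460],None,fx=4,fy=4,interpolation=2)
    cv2.imwrite('pics/k_%s.png'%n,p[:,:,::-1])"
```

```text
t: 28.7
position: [574.0, -172.4, 180.2]
tcp_rot: [-0.052, 0.706, 0.053, 0.705]
wrist_force: [-0.7, 0.2, -4.6]
gripper_width: 0.685
t: 29.7
position: [574.9, -173.2, 111.1]
tcp_rot: [-0.053, 0.705, 0.052, 0.705]
wrist_force: [-0.0, 0.1, -4.7]
gripper_width: 0.684
[14.6  0.4 -0.6] yangle 98.5 xaxis [ 0.001 -0.    -1.   ] turn 0.0
```

View pics/k_scene.png

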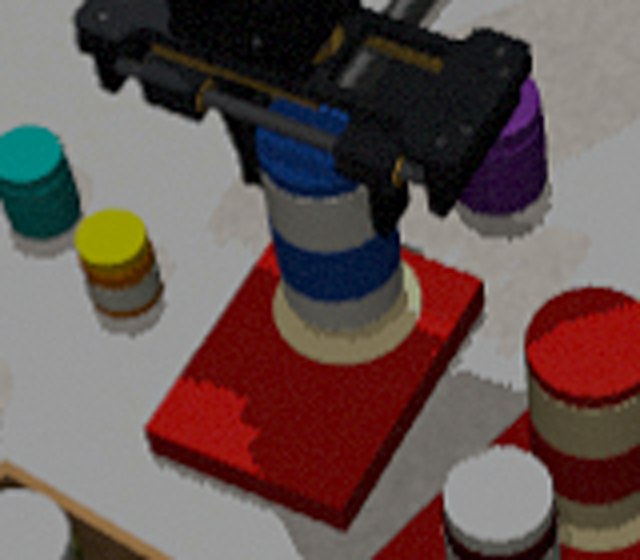

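View pics/k_side.png

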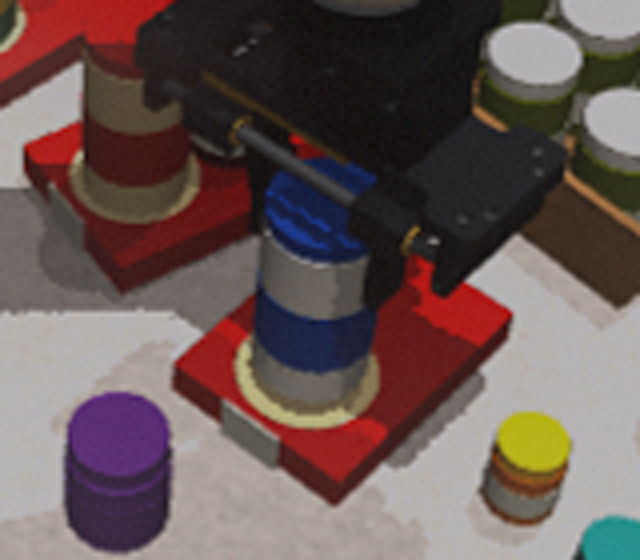

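View pics/k_wrist.png

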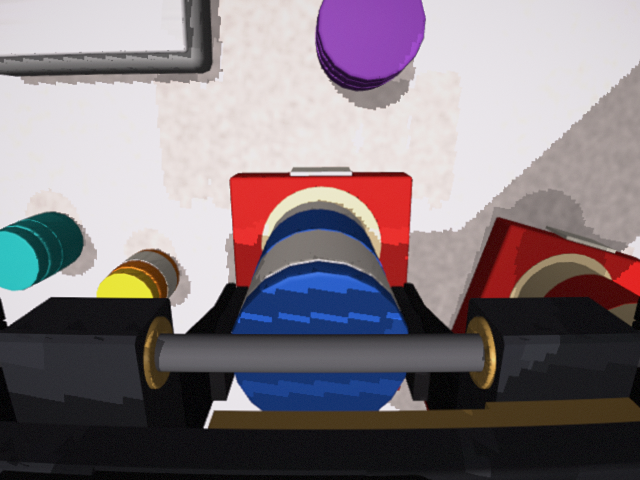

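The tin is upright over the mark in all three views (wrist: tin and mark both centred at x≈321). Lowering it in small steps.

```bash
python3 -m crank '0.04 0.003 0 0 0; 0.04 0.006 0 0 0; 0.04 0.009 0 0 0; 0.04 0.011 0 0 0; 0.04 0.012 0 0 0; 0.04 0.0125 0 0 0; 0.04 0.013 0 0 0; 0.04 0.013 0 0 0; 0.04 0.013 0 0 0; 0.04 0.013 0 0 0'; python3 -m crank '0.04 0.0005 0 0 0; 0.04 0.001 0 0 0; 0.04 0.001 0 0 0; 0.04 0.001 0 0 0; 0.04 0.001 0 0 0; 0.04 0.001 0 0 0; 0.04 0.001 0 0 0; 0.04 0.001 0 0 0; 0.04 0.001 0 0 0; 0.04 0.001 0 0 0'
```

```text
t: 30.85
position: [574.7, -173.0, 97.7]
tcp_rot: [-0.053, 0.705, 0.052, 0.705]
wrist_force: [0.7, -0.0, -3.8]
gripper_width: 0.681
t: 31.85
position: [574.8, -173.1, 96.9]
tcp_rot: [-0.053, 0.705, 0.052, 0.705]
wrist_force: [-2.0, 0.8, 6.3]
gripper_width: 0.686
```

Contact (+6.3 N). Release and lift clear.

```bash
python3 -m crank '0.064 0 0 0 0; 0.07 0 0 0 0; 0.08 0 0 0 0; 0.085 0 0 0 0; 0.085 0 0 0 0; 0.085 -0.010 0 0 0; 0.085 -0.035 0 0 0; 0.085 -0.070 0 0 0; 0.085 -0.100 0 0 0; 0.085 -0.120 0 0 0'; python3 -m crank '0.085 0 0.012 0 0; 0.085 0 0.036 0 0; 0.085 0 0.070 0 0; 0.085 0 0.105 0 0; 0.085 0 0.140 0 0; 0.085 0 0.175 0 0; 0.085 0 0.193 0 0; 0.085 0 0.200 0 0; 0.085 0 0.200 0 0; 0.085 0 0.200 0 0'; python3 -c "
from h import *
for n in('scene','side'):
    p,d=snapshot(n);cv2.imwrite('pics/z_%s.png'%n,p[:,:,::-1])
    if n=='scene': q=p[150:290,160:320]
    else: q=p[200:340,300:460]
    cv2.imwrite('pics/zc_%s.png'%n,cv2.resize(q,None,fx=4,fy=4,interpolation=2)[:,:,::-1])"
```

```text
t: 32.85
position: [575.2, -173.7, 219.7]
tcp_rot: [-0.053, 0.704, 0.052, 0.706]
wrist_force: [1.3, -0.7, 0.5]
gripper_width: 0.975
t: 33.85
position: [545.0, 23.5, 216.5]
tcp_rot: [-0.052, 0.705, 0.052, 0.705]
wrist_force: [0.3, -0.1, -0.3]
gripper_width: 0.973
```

View pics/z_scene.png

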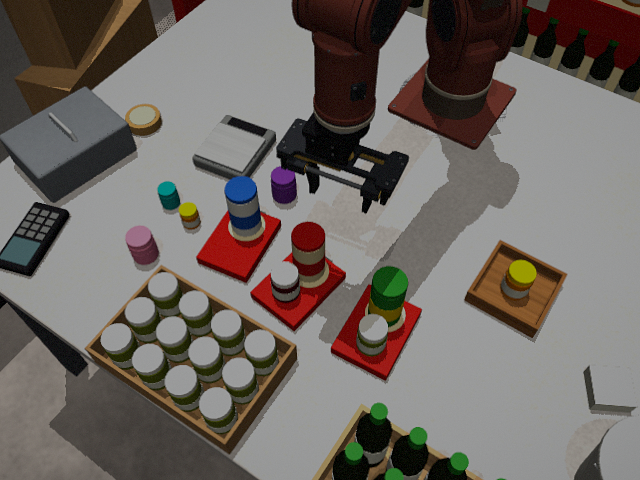

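View pics/zc_side.png

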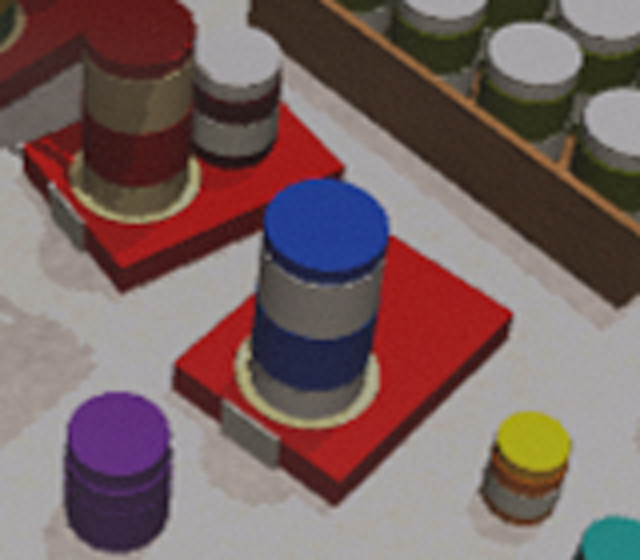

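View pics/zc_scene.png

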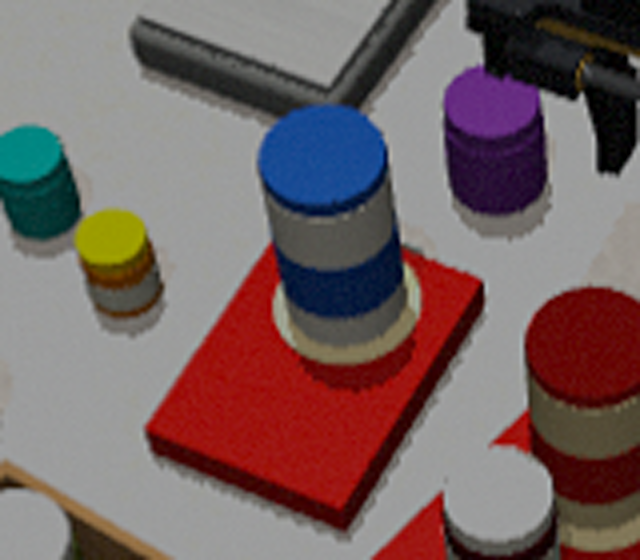

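The tin stands upright within the mark, with a pale rim showing on both sides (side crop: tin base 250–375, mark 236–380). The honey jar stands upright in the crate (scene 521,280), and the robot is clear of everything.

```bash
python3 -c "
from workcell import *
print(job_done())"
```

```text
the job is handed in; nothing more can be done
None
```

The job is done and handed in at about 34 s. I moved the white-and-blue tin to the clear counter, stood the honey jar upright in the middle of the crate, then put the tin back upright on its mark. All three set-downs were lowered gently until the wrist force showed contact, about 5 to 6 N, before I let go.

- **Last checks:** the final scene and side pictures show the honey jar upright in the crate. They also show the tin upright on the mark with its pale rim visible around the base, the neighbouring items in place, and the gripper clear of everything.
- **What disagreed:** on the first tin grasp the gripper was about 5 mm off to one side, because the arm was still settling when I measured. The fingers closed on the tin off-centre, probably nudging it a few millimetres before the lift; nothing was tipped. My rough side-camera reading of the tin on the counter was also about 6 to 8 mm off the other estimates. I used the pose at which I had released the tin instead, and that grasp went normally.

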